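Shut the keeper over the hand plane

TASK

Two wooden plane cradles lie on the drop sheet, both with their steel keeper bars swung open. One has the hand plane in it: swing that cradle's keeper bar shut across the plane until it clicks fully home past its sprung ball catch, then let go. Leave the plane lying in its cradle and leave the empty cradle's keeper bar open where it is.

Things in the scene. Friction and masses are not known exactly. Their poses are not given: they have to be found in the camera images.
- keeper (a joint): Upright hinge pin of the keeper bar on the plane's cradle. 0 rad: shut against its stop, bar across the plane; grows to 1.75 as it opens (clockwise from above); starts 0.9 to 1.6. Light, stays where left. From 0.3 to 0.06 rad the bar rides over a sprung ball that resists with about 4 N at the knob; below 0.05 the ball stands up behind the bar and keeps it shut.
- keeper_knob (a point): Centre of the top of the dark wooden knob (24 mm across, 40 mm tall, top 96 mm above the bench) near the free end of that bar, which is flat steel 18 x 6 mm, upper face 56 mm above the bench. x points along the bar to its free end, z up; the pivot is 155 mm away along -x; shutting moves the knob to its own +y. No part of the cradle or plane is above 65 mm.
- spare_knob (a point): The same point, top of the knob, on the keeper bar of the other, empty cradle, which is built the same; to be left alone.
- plane: Wooden hand plane, 245 x 82 x 32 mm, with a dark steel iron sticking out slantwise 12 mm above its top. It lies loose, with 5 mm of play, in a pale wooden cradle 280 x 128 mm with walls 34 mm high, fixed to the bench. Origin at the centre of its underside, 12 mm above the bench; x along its length, z up.

How it is judged:
At the end, for the whole second after the job is handed in: The keeper bar over the plane is shut past its ball catch (hinge within 0.05 rad of its stop, where the ball holds it), the plane lies still within 20 mm of where it was, and the empty cradle's knob is within 30 mm of where it was (value of joint keeper below 0.05 rad and angular speed of plane below 0.1 rad/s and distance of plane from where it was at the start of the episode below 0.02 m and distance of spare_knob from where it was at the start of the episode below 0.03 m); the robot touches nothing.
It fails at once if the empty cradle's keeper bar is swung by 50 mm or more at its knob (distance of spare_knob from where it was at the start of the episode above 0.05 m).
It fails at once if the plane is lifted or knocked out of its cradle (moved 30 mm or more) (distance of plane from where it was at the start of the episode above 0.03 m).
It also fails if it takes over 38 s, if anything falls off the work surface, if the arm or the gripper's body presses on something with over 40 N, if the wrist force passes 120 N, or if a joint passes its speed limit or range.

ROBOT

A 6-joint arm with a two-finger parallel gripper is mounted at the origin on the work surface. World frame = base frame: x ahead of the robot, y to its left, z up, the work surface at z = 0. Lengths are in m, angles in rad, forces in N, time in s.
With the tool pointing down it reaches from about 0.35 to 0.775 m from the base axis. Payload 5.5 kg.
Tool frame: the origin (TCP) lies on the centre line of the jaws, within the pads' length; the fingertips stand 11 mm ahead of it and the grasp point (between the pads) lies 8 mm behind it (env.tip_reach is the distance from the TCP to the fingertips, in m); z points along the fingers, x is the direction in which the jaws open and shut, and the axes are right-handed (so a half turn about z gives the same grasp; the last joint's range is limited). The gripper opens to 85 mm and grips with 20 to 120 N. Pads are 22 mm wide; open, the fingers measure 114 mm over their backs; the gripper's body (76 mm by 85 mm) begins 54 mm behind the grasp point. The pads swing forward as they close: fully open they stand 13 mm farther back than shut.
Start: joints at [-1.24, 0.313, 0.046, 1.304, 0, 1.431], TCP at [0.261, -0.512, 0.242] pointing down, gripper open.
Joint ranges: [-2.76, 2.76], [-0.86, 1.69], [-1.03, 1.26], [-2.2, 2.34], [-1.47, 1.5], [-3.14, 3.14]. Speed limits (rad/s): [2.57, 2.57, 3.14, 3.14, 3.14, 3.14].

INTERFACE

Orientations are given as a unit quaternion [w, x, y, z].
In Python, from workcell import env gives the robot as it stands.
- The arm moves only by the tool carry_out, never from a script. Its argument "moves" is one flat list of numbers, 7 for each row, row after row: the gripper command: -1 is shut, 1 is fully open, values between are in proportion, then the shift along the tool's x, y, z in m, then the turn, a rotation vector about the tool's x, y, z in degrees. A call has exactly 5 rows; each row shifts and turns the pose as measured when the row begins, along the tool's axes as they then stand; what a row does not reach is not made up. A row lasts 1/8 s, in which the tool goes at most 62.5 mm and 10.7 degrees, less where a joint would pass 70% of its speed; a pose out of reach is approached as far as the arm can. A call is refused whole if a number of a shift passes 0.0625 or a number of a turn 10.7, either way. A call with a gripper value outside its range is refused whole. The fingers move at their own pace and stop on an object; "squeeze" is the grip in N (left out, the last holds). Time passes only in rows, so rows that do not move let the fingers close, or fill a call up. It gives the time, the measured TCP pose, the force and the opening at its end, in the units of the state.
- env.get_state(): the state, without advancing time (a new reading comes with each control period).
- env.read_camera(name): name is "scene" or "side" or "wrist"; returns the picture (480x640x3 uint8, red, green, blue); there is no depth.
- env.calibration(name): a dict with "camera_matrix" (3x3 intrinsics, pixels), "rvec" (rotation vector, rad) and "tvec" (3), from world to camera coordinates, as OpenCV has them; the wrist camera has in their place "hand_eye" (4x4, takes a point from camera to tool coordinates, whose origin is the TCP and whose axes are the tool frame's). Camera axes: x right, y down, z forward; pixel columns grow to the right and rows downward; lengths in m; the calibration is good to about 2 mm. The wrist camera is an equidistant fisheye: a pixel r from the principal point sees the ray r / f radians off the axis. A picture is of the moment at which its call begins: read the wrist's pose just before it. calibration takes no time and is no camera call.
- env.hand_in(): hands the job in, once; it reports no verdict.
The state is a dict: "clock": time; "joint_pos": joint angles; "qvel": joint speeds; "tau": joint torques, N m; "tcp_pos": TCP position; "orientation": TCP orientation; "wrist_force": force on the tool from outside, world axes, zero at the start; "ft_torque": the same for the moment, N m; "finger_gap": finger opening in m.
Only numpy, scipy, OpenCV 4.12 (cv2) and the standard library are available. Lean on these libraries where they do the work, as an engineer would, in place of code of your own. Each camera call takes 0.05 s, during which the arm holds its last target. There are 200 camera calls.

## Working session

There is one attempt and no reset: what is moved stays moved. The work goes in short steps, Python scripts to look and compute and a tool call to move; the robot and the scene stay as the last step left them, time stands still between calls to the robot, and variables do not carry over. Pictures are saved under pics/ and viewed, about 8 in all and at most 12, crops included, and the job is handed in when it is done.

Besides the shell and the picture viewer there is one more tool, called after "Request:" as name(argument=value, ...) on one line, values as JSON. carry_out: Moves the arm, as the interface text tells. Its arguments: {"type":"object","properties":{"moves":{"type":"array"},"squeeze":{"type":"number"}},"required":["moves"]}

```bash
mkdir -p pics; python3 - <<'E'
from workcell import env
import cv2,numpy as np
a=env.read_camera("scene");b=env.read_camera("side")
cv2.imwrite("pics/scene.png",a[:,:,::-1]);cv2.imwrite("pics/side.png",b[:,:,::-1])
for n in("scene","side"):print(env.calibration(n))
s=env.get_state();print(s["clock"],s["tcp_pos"],s["orientation"],env.tip_reach)
E
```

```text
{'camera_matrix': array([[546.00131808,   0.        , 326.26899536],
       [  0.        , 546.00131808, 235.08360866],
       [  0.        ,   0.        ,   1.        ]]), 'rvec': array([ 1.93746555,  1.21203375, -0.59438947]), 'tvec': array([-0.22426647, -0.25661086,  1.54213844])}
{'camera_matrix': array([[443.03651011,   0.        , 314.69276457],
       [  0.        , 443.03651011, 241.19242336],
       [  0.        ,   0.        ,   1.        ]]), 'rvec': array([ 2.10180437, -0.1794437 ,  0.07677658]), 'tvec': array([-0.56211516,  0.10772895,  0.86775145])}
0.1 [ 0.26065772 -0.51202565  0.24149261] [-5.25924655e-04  8.52517002e-01 -5.22698832e-01 -6.45049370e-04] 0.011
```

View pics/scene.png

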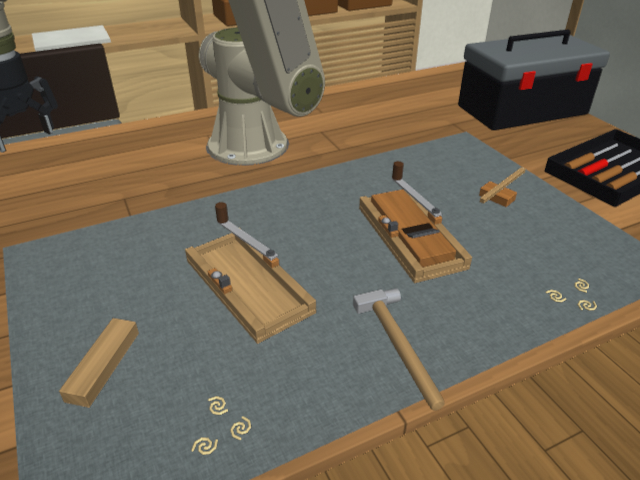

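View pics/side.png

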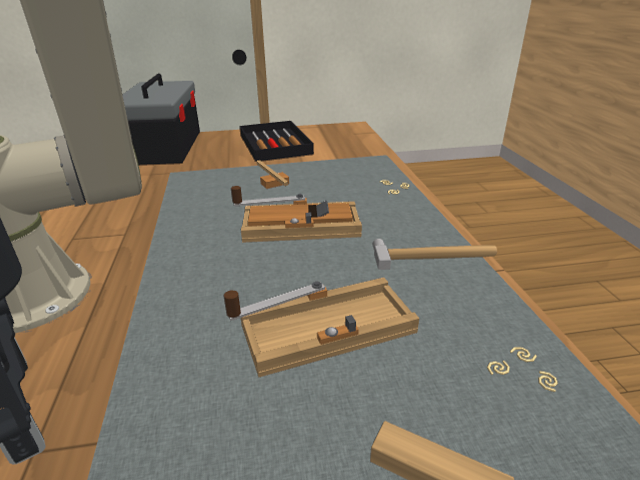

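The scene view shows the plane's cradle on the right, with its knob at about (398,170) and pivot near (436,214). The empty cradle is on the left, knob at (222,212). In the side view the plane's knob is at (236,194) and its pivot at (299,198). Next I'll measure these points.

```bash
cat > h.py <<'E'
import cv2,numpy as np
from workcell import env
def ray(n,uv):
    c=env.calibration(n);R=cv2.Rodrigues(c["rvec"])[0]
    p=cv2.undistortPoints(np.array([[uv]],float),c["camera_matrix"],None)[0,0]
    return -R.T@c["tvec"],R.T@np.array([p[0],p[1],1])
def onz(n,uv,z):
    o,d=ray(n,uv);return o+d*(z-o[2])/d[2]
def tri(a,b):
    P=[]
    for n in("scene","side"):
        c=env.calibration(n);P.append(c["camera_matrix"]@np.c_[cv2.Rodrigues(c["rvec"])[0],c["tvec"]])
    X=cv2.triangulatePoints(P[0],P[1],np.array(a,float),np.array(b,float))[:,0];return X[:3]/X[3]
E
python3 - <<'E'
from h import *
out=[]
for n,(x,y,w,h) in {"scene":(350,150,130,140),"side":(215,170,160,80)}.items():
    im=cv2.imread(f"pics/{n}.png");kx,ky=(398,170) if n=="scene" else (236,194)
    hsv=cv2.cvtColor(im,cv2.COLOR_BGR2HSV)
    m=((hsv[...,2]<100)&(im[...,2].astype(int)-im[...,0]>12)).astype(np.uint8)
    k,l,s,c=cv2.connectedComponentsWithStats(m)
    for i in range(1,k):
        if abs(c[i][0]-kx)<12 and abs(c[i][1]-ky)<12 and s[i][4]>30: print(n,s[i],c[i])
    f=4 if n=="scene" else 5
    out.append(cv2.resize(im[y:y+h,x:x+w],None,fx=f,fy=f,interpolation=cv2.INTER_CUBIC))
    cv2.imwrite(f"pics/{n}_z.png",out[-1])
E
```

```text
scene [392 161  12  19 177] [397.48587571 170.10169492]
side [231 186  11  18 161] [236.29813665 194.29813665]
```

View pics/scene_z.png

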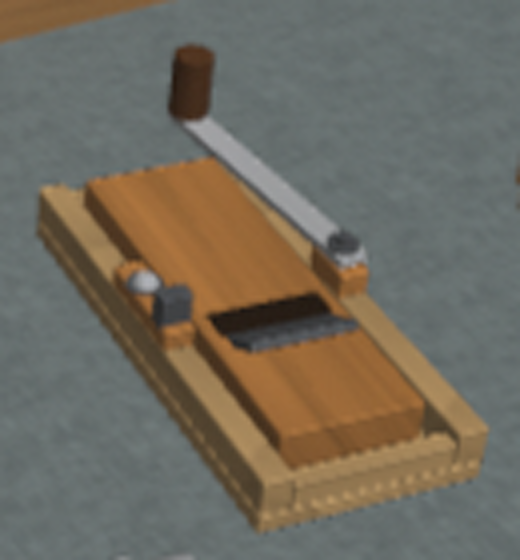

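View pics/side_z.png

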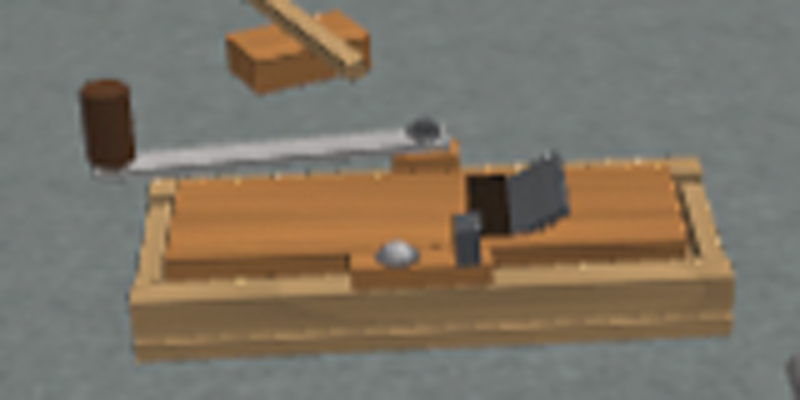

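The crops show the knob's top centre at scene (398.2,163) and side (236.2,187.4). The pivot screw is at scene (436.4,210.5) and side (299.6,196). The ball catch and stop post are on the far wall, at scene (385.5,220) and (393,225).

```bash
python3 - <<'E'
from h import *
k=tri((398.2,163.2),(236.2,187.4));p=tri((436.4,210.5),(299.6,196));b=tri((385.5,220),(294.4,220.5))
print("knob",k,onz("scene",(398.2,163.2),.096),onz("side",(236.2,187.4),.096))
print("pivot",p,onz("scene",(436.4,211),.06),"ball",b,"len",np.linalg.norm((k-p)[:2]))
print("spare",onz("scene",(222,206),.096))
print("stop",onz("scene",(393,222),.06), onz("side",(215+467/5,170+218/5),.065))
for u in[(40,190),(484,435),(268,490)]:print("corner",onz("scene",(350+u[0]/4,150+u[1]/4),.034+0))
s=env.get_state();R=__import__("scipy.spatial.transform").spatial.transform.Rotation.from_quat(np.roll(s["orientation"],-1)).as_matrix();print(R.round(3))
for q in(p,b): print(np.degrees(np.arctan2(*(k-p)[1::-1])),np.degrees(np.arctan2(*(b-p)[1::-1])))
E
```

```text
knob [0.41634314 0.23072101 0.09533069] [0.41623906 0.23086375 0.096     ] [0.41680012 0.22676421 0.096     ]
pivot [0.56983969 0.2357129  0.05588801] [0.5754711  0.23122462 0.06      ] ball [0.54282058 0.12407036 0.04755574] len 0.15357770089194592
spare [ 0.41145394 -0.19182633  0.096     ]
stop [0.56983432 0.12513736 0.06      ] [0.57507414 0.11700702 0.065     ]
corner [0.42349488 0.12860645 0.034     ]
corner [0.71456817 0.2203743  0.034     ]
corner [0.70290042 0.09961187 0.034     ]
[[ 0.454 -0.891 -0.001]
 [-0.891 -0.454  0.002]
 [-0.002 -0.    -1.   ]]
-178.1373282920255 -103.60481656492202
-178.1373282920255 -103.60481656492202
```

The measurements agree. The knob is at (0.416, 0.229) with z≈0.095, the bar length comes out at 0.154 (0.155 given), and the shut direction is about -96°. The hinge therefore stands at about 1.43 rad. My plan is to straddle the knob with the jaws along the tangent and sweep the arc, using tool yaw 92→174° to keep joint 6 in range.

```bash
cat >> h.py <<'E'
from scipy.spatial.transform import Rotation as Ro
PIV=np.array([.571,.2345])
def plan(way):
    """way: (x,y,z,yaw deg) rows; prints tool shifts (m) and turn about tool z (deg)"""
    s=env.get_state();p=s["tcp_pos"];R=Ro.from_quat(np.roll(s["orientation"],-1)).as_matrix()
    y=np.degrees(np.arctan2(R[1,0],R[0,0]))
    print("now",p.round(4),"yaw",y.round(1),"q6",s["joint_pos"][5].round(2),"F",s["wrist_force"].round(1),"t",s["clock"])
    for w in way:
        d=R.T@(np.array(w[:3])-p);dy=(w[3]-y+180)%360-180
        print(d.round(4),"turn",round(-dy,1))
        p=np.array(w[:3]);y=w[3];R=Ro.from_euler('z',y,degrees=True).as_matrix()@np.diag([1,-1,-1])
E
cat > p1.py <<'E'
from h import *
import sys
n=int(sys.argv[1]);s=env.get_state();p=s["tcp_pos"];R=Ro.from_quat(np.roll(s["orientation"],-1)).as_matrix()
y=np.degrees(np.arctan2(R[1,0],R[0,0]));y0=y
r,a=np.hypot(*p[:2]),np.arctan2(p[1],p[0]);R1,A1=np.hypot(.416,.229),np.arctan2(.229,.416)
plan([(lambda r,a,y:(r*np.cos(a),r*np.sin(a),.2,y))(r+(R1-r)*f,a+(A1-a)*f,y0+(92-y0)*f) for f in np.arange(1,6)/n])
E
python3 p1.py 16
```

```text
now [ 0.2607 -0.512   0.2415] yaw -63.0 q6 1.43 F [ 0.6  0.6 -0.6] t 0.1
[-0.009  -0.0568  0.0415] turn -9.7
[-0.0052 -0.0567  0.    ] turn -9.7
[-0.0013 -0.0563  0.    ] turn -9.7
[ 0.0025 -0.0557  0.    ] turn -9.7
[ 0.0062 -0.0547  0.    ] turn -9.7
```

Request:
carry_out(moves=[0,-0.009,-0.056,0.01,0,0,-9.7,0,-0.005,-0.056,0.01,0,0,-9.7,0,-0.001,-0.056,0.01,0,0,-9.7,0,0.002,-0.056,0.01,0,0,-9.7,0,0.006,-0.055,0,0,0,-9.7], squeeze=20)

```text
clock: 0.72
tcp_pos: [0.4479, -0.3038, 0.1974]
orientation: [-0.001, 0.993, -0.118, -0.001]
wrist_force: [0.9, -0.3, -0.3]
finger_gap: 0.0426
```

```bash
python3 p1.py 12
```

```text
now [ 0.4479 -0.3038  0.1974] yaw -13.5 q6 1.06 F [ 0.9 -0.3 -0.3] t 0.725
[ 0.01   -0.0486 -0.0026] turn -8.8
[ 0.0128 -0.0474  0.    ] turn -8.8
[ 0.0155 -0.0461  0.    ] turn -8.8
[ 0.0181 -0.0446  0.    ] turn -8.8
[ 0.0205 -0.043   0.    ] turn -8.8
```

Request:
carry_out(moves=[0,0.01,-0.049,0,0,0,-9,0,0.013,-0.048,0,0,0,-9,0,0.016,-0.047,0,0,0,-9,0,0.019,-0.045,0,0,0,-9,0,0.021,-0.044,0,0,0,-9])

```text
clock: 1.35
tcp_pos: [0.5077, -0.0573, 0.1955]
orientation: [-0.003, 0.959, 0.285, -0.002]
wrist_force: [-0.0, -1.0, -0.2]
finger_gap: 0.043
```

```bash
python3 p1.py 7
```

```text
now [ 0.5077 -0.0573  0.1955] yaw 33.1 q6 0.72 F [-0.  -1.  -0.2] t 1.35
[ 0.0228 -0.0388 -0.0043] turn -8.4
[ 0.0247 -0.037   0.    ] turn -8.4
[ 0.0266 -0.0352  0.    ] turn -8.4
[ 0.0283 -0.0332  0.    ] turn -8.4
[ 0.0298 -0.0312  0.    ] turn -8.4
```

Request:
carry_out(moves=[0,0.023,-0.039,0,0,0,-8.4,0,0.025,-0.037,0,0,0,-8.4,0,0.027,-0.035,0,0,0,-8.4,0,0.028,-0.033,0,0,0,-8.4,0,0.03,-0.031,0,0,0,-8.4])

```text
clock: 1.98
tcp_pos: [0.456, 0.1635, 0.1949]
orientation: [-0.005, 0.785, 0.62, -0.002]
wrist_force: [0.3, 0.3, 0.5]
finger_gap: 0.043
```

```bash
python3 p1.py 4
```

```text
now [0.456  0.1635 0.1949] yaw 76.6 q6 0.41 F [0.3 0.3 0.5] t 1.975
[ 0.0145 -0.0128 -0.0049] turn -3.9
[ 0.0148 -0.0123  0.    ] turn -3.9
[ 0.015  -0.0119  0.    ] turn -3.9
[ 0.0153 -0.0114  0.    ] turn -3.9
[ 0.0155 -0.0109  0.    ] turn -3.9
```

Request:
carry_out(moves=[0.3,0.0145,-0.013,0,0,0,-3.9,0.3,0.015,-0.0125,0,0,0,-3.9,0.3,0.015,-0.012,0,0,0,-3.9,0.3,0.0155,-0.0115,0,0,0,-3.9,0.3,0,0,0.02,0,0,0])

```text
clock: 2.6
tcp_pos: [0.411, 0.2344, 0.1749]
orientation: [-0.005, 0.687, 0.726, -0.001]
wrist_force: [0.0, -0.5, 0.6]
finger_gap: 0.0556
```

```bash
python3 - <<'E'
from h import *
s=env.get_state();im=env.read_camera("wrist");cv2.imwrite("pics/w1.png",im[:,:,::-1])
c=env.calibration("wrist");print(c)
plan([(.416,.229,.14,92),(.416,.229,.079,92)])
# predict pixel of knob top
R=Ro.from_quat(np.roll(s["orientation"],-1)).as_matrix();H=c["hand_eye"];K=c["camera_matrix"]
for P in([.416,.229,.096],[.571,.2345,.058]):
    q=np.linalg.inv(H)@np.r_[R.T@(np.array(P)-s["tcp_pos"]),1]
    t=np.arctan2(np.hypot(*q[:2]),q[2]);print("pix",K[:2,2]+K[0,0]*t*q[:2]/np.hypot(*q[:2]))
E
```

```text
{'camera_matrix': array([[371.64829954,   0.        , 323.75393574],
       [  0.        , 371.64829954, 238.49523366],
       [  0.        ,   0.        ,   1.        ]]), 'hand_eye': array([[ 9.99999361e-01,  8.42263518e-04, -7.53573019e-04,
        -9.50650893e-04],
       [-6.05672837e-04,  9.62335990e-01,  2.71862236e-01,
        -6.91959637e-02],
       [ 9.54170081e-04, -2.71861606e-01,  9.62335886e-01,
        -1.32126240e-01],
       [ 0.00000000e+00,  0.00000000e+00,  0.00000000e+00,
         1.00000000e+00]])}
now [0.4093 0.2333 0.1716] yaw 93.1 q6 0.29 F [-0.3 -1.  -1.6] t 2.65
[-0.0048  0.0069  0.0314] turn 1.1
[0.    0.    0.061] turn 0
pix [315.44188633 262.57272745]
pix [314.27131772 414.46365216]
```

View pics/w1.png

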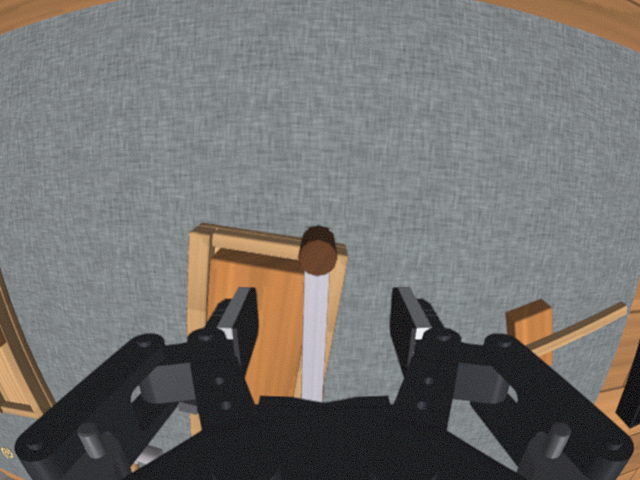

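The wrist view shows the knob's top at about (319,257), between the open jaws at x 240 and 395. I predicted (315,263), so the error is under 3 mm. I'll lower over it.

Request:
carry_out(moves=[0.3,-0.0035,0.006,0.025,0,0,1.1,0.3,0,0,0.03,0,0,0,0.3,0,0,0.025,0,0,0,0.3,0,0,0.01,0,0,0,0.3,0,0,0,0,0,0])

```text
clock: 3.28
tcp_pos: [0.4134, 0.2298, 0.0789]
orientation: [-0.007, 0.695, 0.719, -0.005]
wrist_force: [-0.1, 0.0, 0.1]
finger_gap: 0.0553
```

```bash
python3 - <<'E'
from h import *
im=env.read_camera("wrist");cv2.imwrite("pics/w2.png",im[:,:,::-1])
plan([(.415,.230,.079,92)])
E
```

```text
now [0.4138 0.2299 0.0793] yaw 91.9 q6 0.3 F [-0.1  0.1 -0.5] t 3.325
[0.0001 0.0012 0.0003] turn -0.1
```

View pics/w2.png

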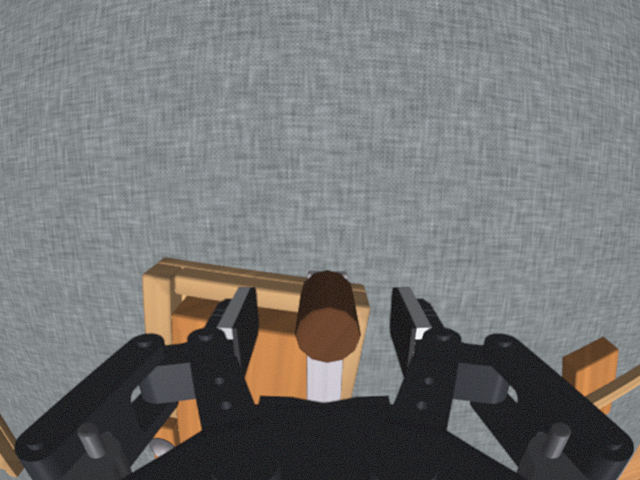

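The knob stands between the pads, at about (327,315), with clear gaps on both sides. I'll narrow the jaws to about 34 mm and sweep along the arc.

Request:
carry_out(moves=[-0.2,0,0.001,0,0,0,0,-0.2,-0.008,0.0002,0,0,0,-3,-0.2,-0.0162,0.0008,0,0,0,-6,-0.2,-0.0162,0.0008,0,0,0,-6,-0.2,-0.0162,0.0008,0,0,0,-6])

```text
clock: 3.95
tcp_pos: [0.4306, 0.1758, 0.0839]
orientation: [-0.005, 0.546, 0.837, 0.0]
wrist_force: [-1.1, -0.3, 0.2]
finger_gap: 0.0341
```

```bash
cat > p2.py <<'E'
from h import *
s=env.get_state();d=s["tcp_pos"][:2]-PIV;f=np.degrees(np.arctan2(d[1],d[0]))%360
print("bar angle",f,"r",np.hypot(*d),"gap",s["finger_gap"])
plan([(*(PIV+.155*np.array([np.cos(g),np.sin(g)])),.079,np.degrees(g)-90) for g in np.radians(f+6*np.arange(1,6))])
E
python3 p2.py
```

```text
bar angle 202.68088946557063 r 0.15218162928382417 gap 0.03412467988269769
now [0.4306 0.1758 0.0839] yaw 113.7 q6 -0.2 F [-1.1 -0.3  0.2] t 3.95
[-0.0162 -0.0022  0.0047] turn -4.9
[-0.0162  0.0008  0.    ] turn -6.0
[-0.0162  0.0008  0.    ] turn -6.0
[-0.0162  0.0008  0.    ] turn -6.0
[-0.0162  0.0008  0.    ] turn -6.0
```

Request:
carry_out(moves=[-0.2,-0.0162,-0.002,0.004,0,0,-5,-0.2,-0.0162,0.0008,0.001,0,0,-6,-0.2,-0.0162,0.0008,0.001,0,0,-6,-0.2,-0.0162,0.0008,0.001,0,0,-6,-0.2,-0.0162,0.0008,0.001,0,0,-6])

```text
clock: 4.58
tcp_pos: [0.482, 0.11, 0.0805]
orientation: [-0.001, 0.311, 0.95, 0.004]
wrist_force: [-0.0, 1.0, 0.4]
finger_gap: 0.0339
```

```bash
python3 p2.py
```

```text
bar angle 234.43303955965615 r 0.15299824354950275 gap 0.03388009749233476
now [0.482  0.11   0.0805] yaw 143.7 q6 -0.88 F [-0.   1.   0.4] t 4.575
[-0.0162 -0.001   0.0014] turn -6.7
[-0.0162  0.0008  0.    ] turn -6.0
[-0.0162  0.0008  0.    ] turn -6.0
[-0.0162  0.0008  0.    ] turn -6.0
[-0.0162  0.0008  0.    ] turn -6.0
```

Request:
carry_out(moves=[-0.2,-0.0162,-0.001,0.002,0,0,-6.5,-0.2,-0.0162,0.0008,0.001,0,0,-6,-0.2,-0.0162,0.0008,0.001,0,0,-6,-0.2,-0.008,0.0002,0.0005,0,0,-3,-0.2,-0.008,0.0002,0.0005,0,0,-3])

```text
clock: 5.2
tcp_pos: [0.544, 0.0817, 0.08]
orientation: [0.002, 0.095, 0.995, 0.005]
wrist_force: [-0.3, 0.6, 0.7]
finger_gap: 0.034
```

```bash
python3 p2.py; python3 - <<'E'
from h import *
im=env.read_camera("scene");cv2.imwrite("pics/s2.png",cv2.resize(im[140:300,330:490,::-1],None,fx=3.7,fy=3.7,interpolation=cv2.INTER_CUBIC))
E
```

```text
bar angle 259.97061401545835 r 0.15515468348043293 gap 0.03401112477838056
now [0.544  0.0817 0.08  ] yaw 169.0 q6 -1.38 F [-0.3  0.6  0.7] t 5.2
[-0.0162  0.0013  0.0011] turn -6.9
[-0.0162  0.0008  0.    ] turn -6.0
[-0.0162  0.0008  0.    ] turn -6.0
[-0.0162  0.0008  0.    ] turn -6.0
[-0.0162  0.0008  0.    ] turn -6.0
```

View pics/s2.png

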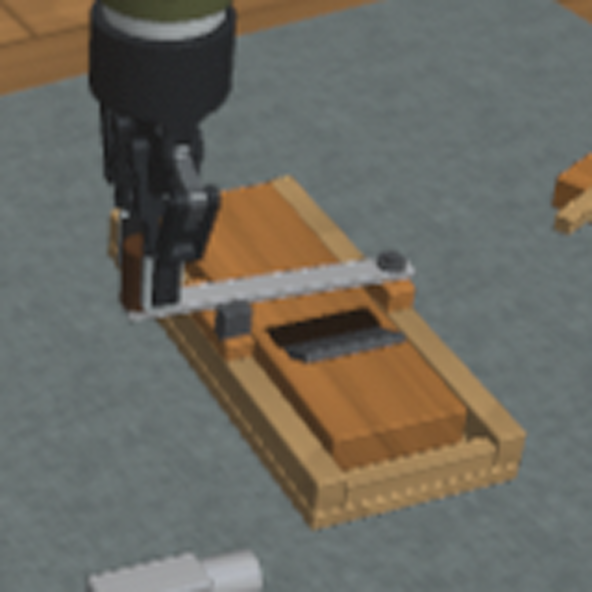

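In the crop the bar lies across the plane, just short of the stop post at (235,318), and the knob at (133,275) is still between the pads. I'll push on over the ball in small steps.

Request:
carry_out(moves=[-0.2,-0.005,0.0003,0.001,0,0,-3,-0.2,-0.005,0.0002,0,0,0,-2,-0.2,-0.005,0.0002,0,0,0,-2,-0.2,0,0,0,0,0,0,-0.2,0,0,0,0,0,0])

```text
clock: 5.88
tcp_pos: [0.558, 0.0807, 0.0809]
orientation: [0.001, 0.032, 0.999, 0.005]
wrist_force: [-0.3, 0.5, -0.1]
finger_gap: 0.034
```

```bash
python3 p2.py|head -2; python3 - <<'E'
from h import *
im=env.read_camera("scene");cv2.imwrite("pics/s3.png",cv2.resize(im[140:300,330:490,::-1],None,fx=3.7,fy=3.7,interpolation=cv2.INTER_CUBIC))
E
```

```text
bar angle 265.154914167776 r 0.15433318373196708 gap 0.034031226916816724
now [0.558  0.0807 0.0809] yaw 176.3 q6 -1.51 F [-0.3  0.5 -0.1] t 5.875
```

View pics/s3.png

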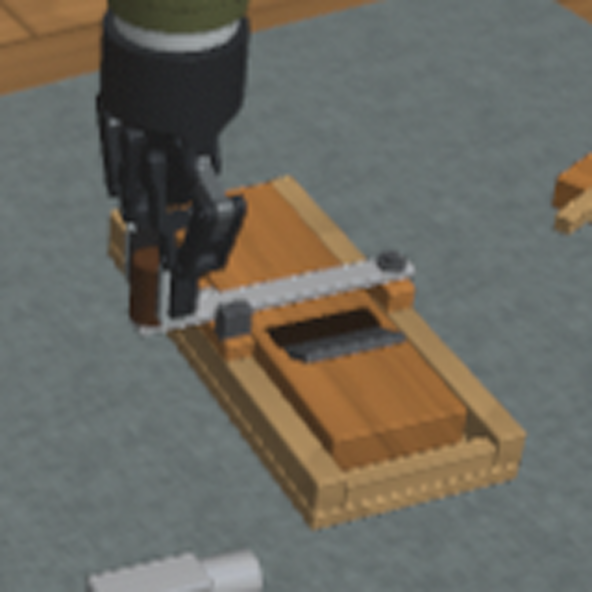

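The knob is now at (146,288) and the bar has nearly reached the post. Force is still about zero, so it isn't against the stop yet and I'll keep pushing.

Request:
carry_out(moves=[-0.2,-0.004,0,0.001,0,0,0,-0.2,-0.004,0,0,0,0,0,-0.2,0,0,0,0,0,0,-0.2,0,0,0,0,0,0,-0.2,0,0,0,0,0,0])

```text
clock: 6.55
tcp_pos: [0.5579, 0.0807, 0.0794]
orientation: [-0.006, 0.032, 0.999, 0.005]
wrist_force: [-1.4, 0.7, 1.3]
finger_gap: 0.0342
```

Request:
carry_out(moves=[-0.2,-0.008,0,0,0,0,0,-0.2,-0.008,0,0,0,0,0,-0.2,-0.008,0,0,0,0,0,-0.2,-0.008,0,0,0,0,0,-0.2,-0.008,0,0,0,0,0])

```text
clock: 7.18
tcp_pos: [0.5577, 0.0808, 0.0772]
orientation: [-0.044, 0.031, 0.999, 0.005]
wrist_force: [-23.4, 1.0, 19.8]
finger_gap: 0.0344
```

```bash
python3 p2.py|head -2; python3 - <<'E'
from h import *
im=env.read_camera("scene");cv2.imwrite("pics/s4.png",cv2.resize(im[140:300,330:490,::-1],None,fx=3.7,fy=3.7,interpolation=cv2.INTER_CUBIC))
E
```

```text
bar angle 265.0395033745564 r 0.15432153612556881 gap 0.034391936390165696
now [0.5577 0.0808 0.0772] yaw 176.5 q6 -1.51 F [-23.4   1.   19.8] t 7.175
```

View pics/s4.png

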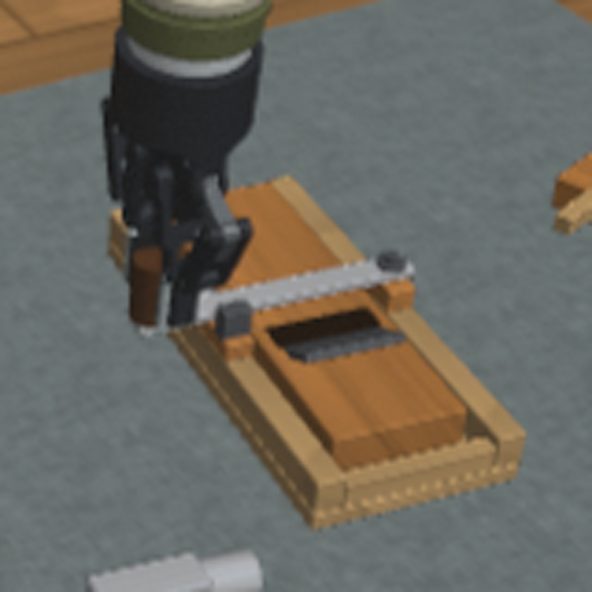

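Something blocks it: 23 N of resistance with 20 N upward, and the tool is tilting. Before pushing more I'll measure where the bar and knob really are.

```bash
python3 - <<'E'
from h import *
s=env.get_state()
im=env.read_camera("wrist");cv2.imwrite("pics/w3.png",im[:,:,::-1])
k=onz("scene",(330+146/3.7,140+250/3.7),.096);print("knob",k,np.degrees(np.arctan2(*(k[:2]-PIV)[::-1]))%360,np.hypot(*(k[:2]-PIV)))
c=env.calibration("scene");R=Ro.from_quat(np.roll(s["orientation"],-1)).as_matrix()
for d in([.017,0,.011],[-.017,0,.011],[0,0,.011]):
    u=cv2.projectPoints((s["tcp_pos"]+R@d)[None],c["rvec"],c["tvec"],c["camera_matrix"],None)[0].ravel();print("tip px in crop",(u-[330,140])*3.7,s["tcp_pos"]+R@d)
E
```

```text
knob [0.54710094 0.07914105 0.096     ] 261.2546726352729 0.15718641110227655
tip px in crop [141.07765432 283.63577606] [0.53976422 0.081934   0.06768269]
tip px in crop [167.67056727 320.6678049 ] [0.57356257 0.07984205 0.06463385]
tip px in crop [154.23889119 301.96349007] [0.5566634  0.08088803 0.06615827]
```

View pics/w3.png

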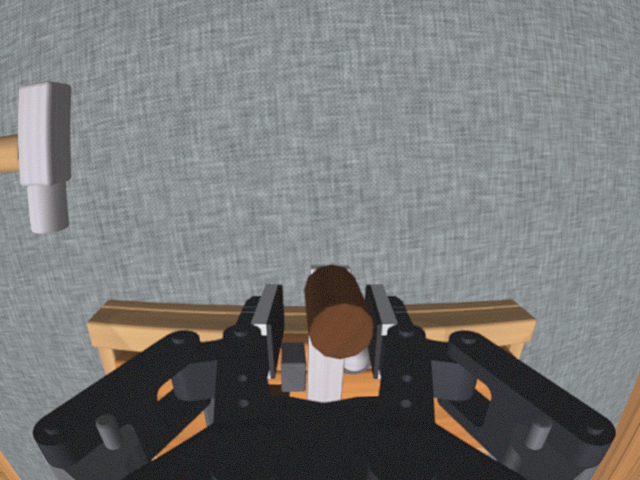

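The wrist view explains it. The right-hand trailing pad bears on the knob, and the bar is at (322,370), riding on the ball at (355,358). The left-hand leading finger has caught the stop post at (292,367). I'll back off, level the tool and raise the fingertips to about 78 mm so they clear the post.

```bash
cat > lev.py <<'E'
from h import *
import sys
s=env.get_state();R=Ro.from_quat(np.roll(s["orientation"],-1)).as_matrix()
y=float(sys.argv[1]);T=Ro.from_euler('z',y,degrees=True).as_matrix()@np.diag([1,-1,-1])
print("turn",np.degrees(Ro.from_matrix(R.T@T).as_rotvec()).round(1),"tool axes in world\n",R.round(3),s["tcp_pos"].round(4),s["wrist_force"].round(1),s["clock"])
E
python3 lev.py 174
```

```text
turn [ 0.3 -5.1  2.4] tool axes in world
 [[-0.994  0.062 -0.088]
 [ 0.062  0.998  0.013]
 [ 0.089  0.008 -0.996]] [0.5576 0.0807 0.0771] [-24.2   0.1  20.7] 7.275
```

Request:
carry_out(moves=[-0.2,0.004,0,-0.006,0,-2.5,1.2,-0.2,0,-0.002,-0.006,0,-2.6,1.2,-0.2,0,0,-0.002,0,0,0,-0.2,0,0,0,0,0,0,-0.2,0,0,0,0,0,0])

```text
clock: 7.9
tcp_pos: [0.5564, 0.0787, 0.0924]
orientation: [0.002, 0.053, 0.999, 0.003]
wrist_force: [0.7, 0.2, -0.4]
finger_gap: 0.0344
```

```bash
python3 lev.py 174
```

```text
turn [ 0.3  0.2 -0. ] tool axes in world
 [[-0.994  0.105  0.004]
 [ 0.105  0.994  0.006]
 [-0.004  0.006 -1.   ]] [0.5564 0.0787 0.0924] [ 0.7  0.2 -0.4] 7.9
```

Request:
carry_out(moves=[-0.2,-0.004,0,0.003,0,0,0,-0.2,-0.005,0,0,0,0,0,-0.2,-0.005,0,0,0,0,0,-0.2,-0.005,0,0,0,0,0,-0.2,-0.005,0,0,0,0,0])

```text
clock: 8.52
tcp_pos: [0.5582, 0.0786, 0.0845]
orientation: [-0.022, 0.051, 0.998, 0.004]
wrist_force: [-12.9, -0.1, 11.1]
finger_gap: 0.0336
```

```bash
python3 - <<'E'
from h import *
im=env.read_camera("wrist");cv2.imwrite("pics/w4.png",im[:,:,::-1])
E
python3 lev.py 174
```

```text
turn [ 0.3 -2.6  0.1] tool axes in world
 [[-0.994  0.102 -0.044]
 [ 0.102  0.995  0.01 ]
 [ 0.045  0.005 -0.999]] [0.5581 0.0786 0.0842] [-13.5  -0.1   8.9] 8.575
```

View pics/w4.png

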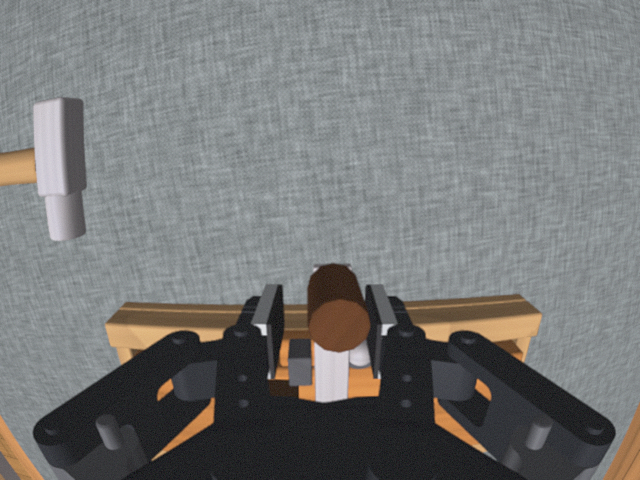

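In this view the bar (x 316–350) lies against the post (right edge 312). The ball, at (358,355), stands clear behind it, so the bar seems to be at its stop and the force is the stop pushing back. I'll centre the jaws, open them, lift clear, and check with the last viewed picture and by measurement.

Request:
carry_out(moves=[-0.2,0.005,0,-0.003,0,-2.6,0,0.3,0,0,0,0,0,0,0.3,0,0,0,0,0,0,0.3,0,0,-0.02,0,0,0,0.3,0,0,-0.04,0,0,0])

```text
clock: 9.2
tcp_pos: [0.5524, 0.0784, 0.1433]
orientation: [-0.005, 0.051, 0.999, 0.002]
wrist_force: [-0.0, -0.7, 0.5]
finger_gap: 0.0554
```

Request:
carry_out(moves=[0.3,0,-0.01,-0.05,0,0,0,0.3,0,-0.02,-0.03,0,0,0,0.3,0,-0.02,0,0,0,0,0.3,0,0,0,0,0,0,0.3,0,0,0,0,0,0])

```text
clock: 9.82
tcp_pos: [0.5534, 0.0265, 0.2288]
orientation: [-0.002, 0.051, 0.999, 0.002]
wrist_force: [-0.6, 0.3, 0.0]
finger_gap: 0.056
```

```bash
python3 - <<'E'
from h import *
s=env.get_state();im={n:env.read_camera(n)[:,:,::-1] for n in("wrist","side","scene")}
for n in im:cv2.imwrite(f"pics/f_{n}.png",im[n])
print(s["tcp_pos"],s["wrist_force"],s["clock"])
z=lambda i,x,y,w,h,f:cv2.resize(i[y:y+h,x:x+w],(int(w*f),int(h*f)),interpolation=cv2.INTER_CUBIC)
a=z(im["wrist"],220,240,200,150,2);b=z(im["side"],230,175,140,75,400/140.);c=z(im["scene"],350,150,125,160,3.2)
o=np.zeros((600,800,3),np.uint8);o[:300,:400]=a;o[300:300+b.shape[0],:400]=b;o[:512,400:]=c
cv2.imwrite("pics/final.png",o)
E
```

```text
[0.5534373  0.02653489 0.22875404] [-0.58438344  0.30991275  0.03522487] 9.825
```

View pics/final.png

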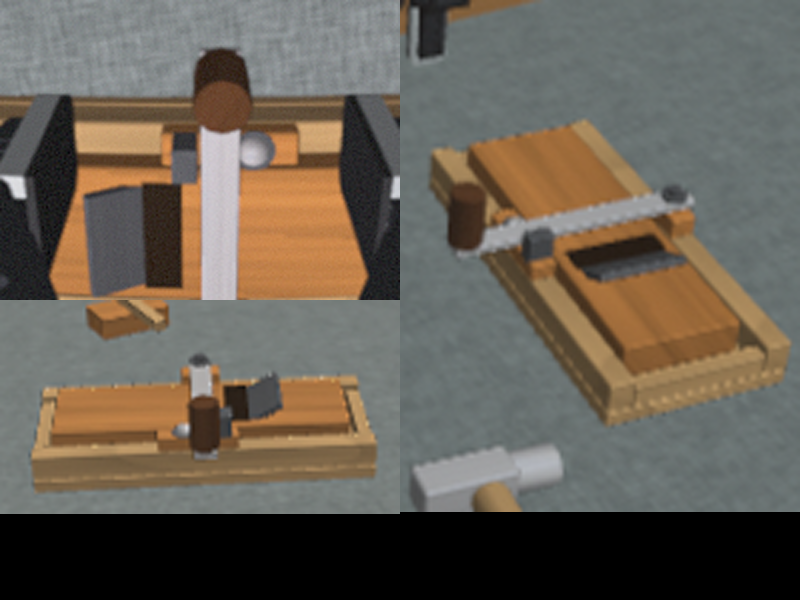

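In the wrist crop the bar stands square to the cradle, beside the post, with the whole ball showing behind it. The plane is in place and the gripper is clear. One numeric check remains: the bar direction against the cradle's long wall, and the spare knob's shift.

```bash
python3 - <<'E'
from h import *
s=env.get_state();R=Ro.from_quat(np.roll(s["orientation"],-1)).as_matrix()
c=env.calibration("wrist");H=c["hand_eye"];K=c["camera_matrix"]
def w(uv,z):
    d=(np.array(uv,float)-K[:2,2])/K[0,0];t=np.hypot(*d);v=np.r_[d/t*np.sin(t),np.cos(t)]
    o=s["tcp_pos"]+R@H[:3,3];v=R@H[:3,:3]@v;return (o+v*(z-o[2])/v[2])
im=cv2.imread("pics/f_wrist.png");hsv=cv2.cvtColor(im,cv2.COLOR_BGR2HSV)
fit=lambda P:(lambda l:np.degrees(np.arctan2(l[1],l[0]))[0]%180)(cv2.fitLine(np.array(P,np.float32)[:,:2],cv2.DIST_HUBER,0,.01,.01))
steel=(hsv[...,1]<60)&(hsv[...,2]>150)
L,Rt=[],[]
for y in range(325,385,2):
    x=np.flatnonzero(steel[y,310:350])+310
    if len(x)>10:L.append(w((x[0],y),.056));Rt.append(w((x[-1]+1,y),.056))
print("bar",fit(L),fit(Rt),"width",np.linalg.norm(np.mean(L,0)-np.mean(Rt,0)),len(L))
wood=(hsv[...,1]>70)
W=[]
for x in list(range(262,310,2))+list(range(352,390,2)):
    y=np.flatnonzero(wood[262:320,x]);
    if len(y):W.append(w((x,262+y[0]),.034))
print("wall",fit(W),len(W),np.ptp(np.array(W)[:,0]))
W2=[]
a0,a1=(cv2.imread(f"pics/{n}.png")[185:240,200:290].astype(int) for n in("scene","f_scene"))
print("spare diff",np.abs(a0-a1).max(),np.abs(a0-a1).mean())
for n in("f_scene",):
    p=onz("scene",(350+275/3.2,150+191/3.2),.058);k=onz("scene",(350+67/3.2,150+189/3.2),.096);k0=onz("scene",(398.2,163.2),.096)
    print("pivot",p,"knob",k, "radius",np.linalg.norm((k-p)[:2]))
E
```

```text
bar 83.98891 84.80379 width 0.017739039852294664 30
wall 174.08022 43 0.12110353687258352
spare diff 5 1.8165656565656565
pivot [0.56858351 0.23520205 0.058     ] knob [0.55314139 0.07916417 0.096     ] radius 0.15680012140274993
```

The bar is within 0.3° of square to the cradle wall, about 0.006 rad of hinge. Its measured width is 17.7 mm (18 given). The spare knob area is unchanged, so I'm handing in.

```bash
python3 -c "
from workcell import env
print(env.hand_in())"
```

```text
the job is handed in; nothing more can be done
None
```

The keeper bar over the plane is shut past its ball catch, by my checks, and I handed the job in at about 10 s with the gripper open and lifted clear. Handing in gives no verdict, so success isn't confirmed.

I straddled the knob with part-open jaws, swept it round its arc and pushed it to its stop. Then I centred the jaws, opened them and lifted away.

**Last checks:**
- **Bar angle:** it is within about 0.3° of square to the cradle wall (84.4° against 174.1°), roughly 0.006 rad if the stop is exactly square to the wall.
- **Ball catch:** the wrist view shows the whole ball standing behind the bar.
- **Plane:** it lies in its cradle in the last pictures; I judged that by eye and did not measure it.
- **Spare knob:** its image area is unchanged apart from noise.
- **Contact:** the wrist force is about zero.

**What disagreed:**
- **Blocked push:** the first push stopped with about 23 N sideways and 20 N upward, and the tool tilted. I took this for the leading finger catching the stop post, so I backed off, levelled and raised the tips. The second push met about 13 N, which I read as the stop itself.
- **Knob angle:** a rough estimate taken during the first push put the bar about 3° short of shut. The final, more direct measurement did not bear that out.
- **Post gap:** the wrist view still shows about 2 mm between the bar and the post, both under load and after release, so the true stop may not be flush with it.

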